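# Swap the vessels onto the matching stirrers

### The job

The three vessels stand on the wrong magnetic stirrers. Swap them round so that the conical flask stands on the largest stirrer, the beaker on the middle-sized one and the small steel canister on the smallest, each upright on the middle of the plate (within a centimetre), setting one vessel down on the empty cork mat and letting go of it on the way. Keep the vessels upright throughout and do not shift the reagent bottle, the tube rack or the mortar.

Things in the scene. Friction and masses are not known exactly. Their poses are not given: they have to be found in the camera images.
- flask: Loose conical (Erlenmeyer) flask of amber glass with a black rubber stopper, the largest vessel, 145 mm high, about 0.16 kg. Foot 76 mm across, straight up to 10 mm, then a cone narrowing to the neck; the straight neck is 30 mm across from 85 to 128 mm above the foot (grasp it there); the stopper, 27 mm across, stands above that, to 145 mm. Round about z. Origin: centre of the underside; z up.
- beaker: Loose open white porcelain beaker, a plain cylinder 50 mm across and 68 mm high with 3.5 mm walls, about 0.10 kg; empty. It can be grasped across its outside. Origin: centre of the underside; z up.
- canister: Loose closed steel canister, the smallest vessel, a plain solid cylinder 36 mm across and 52 mm high with a dark lid, about 0.09 kg. It can be grasped across its outside. Origin: centre of the underside; z up.
- stirrer_large: The largest flat magnetic stirrer: square, 150 by 150 mm, 15 mm thick, flat white top, dark sides. Fixed to the bench. A thin grey ring, 28 mm across and flush, marks the middle of its top; a short black strip of touch keys, also flush, lies along the edge at its -x side. Origin: centre of the underside, on the bench; z up, so its flat top is at z = +15 mm.
- stirrer_medium: The middle-sized flat magnetic stirrer: square, 115 by 115 mm, 15 mm thick, flat white top, dark sides. Fixed to the bench. A thin grey ring, 28 mm across and flush, marks the middle of its top; a short black strip of touch keys, also flush, lies along the edge at its -x side. Origin: centre of the underside, on the bench; z up, so its flat top is at z = +15 mm.
- stirrer_small: The smallest flat magnetic stirrer: round, 90 mm across, 15 mm thick, flat white top, dark sides. Fixed to the bench. A thin grey ring, 28 mm across and flush, marks the middle of its top; a short black strip of touch keys, also flush, lies along the edge at its -x side. Origin: centre of the underside, on the bench; z up, so its flat top is at z = +15 mm.
- cork_mat: Round brown cork mat, 120 mm across and 6 mm thick, fixed to the bench, empty at the start: the free spot. Origin: centre of the underside, on the bench; z up, so its top is at z = +6 mm.
- reagent_bottle: Bystander: loose wide-mouthed bottle with a paper label and black cap, 48 mm across, 85 mm high, standing among the stirrers. Origin: centre of the underside; z up.
- tube_rack: Bystander: loose white rack with glass test tubes, 140 (x) by 55 (y) mm, 80 mm high. Origin: centre of the underside; z up.
- mortar: Bystander: loose white porcelain mortar, a bowl 76 mm across and 42 mm high, with its pestle fixed in it, leaning out to a height of 65 mm. Origin: centre of the underside; z up.
Things that resemble listed ones, but are neither listed nor needed, are in the scene too. Leave any orange look-alike of the beaker alone. Leave any pink look-alike of the stirrer_large alone.

How it is judged:
By the outcome, as a careful person would: the job done as asked, in the order asked, and still so for the second after the job is handed in, with the robot touching nothing.
It also fails if it takes over 115 s, if anything falls off the work surface, if the arm or the gripper's body presses on something with over 40 N, if the wrist force passes 120 N, or if a joint passes its speed limit or range.

### The arm

A 6-joint arm with a two-finger parallel gripper is mounted at the origin on the work surface. World frame = base frame: x ahead of the robot, y to its left, z up, the work surface at z = 0. Lengths are in m, angles in rad, forces in N, time in s.
With the tool pointing down it reaches from about 0.375 to 0.9 m from the base axis. Payload 3.1 kg.
Tool frame: the origin (TCP) lies on the front face of the gripper's body, between the roots of the fingers; the fingertips stand 70 mm ahead of it and the grasp point (between the pads) lies 51 mm ahead of it; z points along the fingers, y is the line along which they close (so a half turn about z gives the same grasp; the last joint's range is limited). The gripper opens to 87 mm and grips with 3 to 60 N. Pads are 19 mm wide; open, the fingers measure 117 mm over their backs; the gripper's body (75 mm by 190 mm) begins 51 mm behind the grasp point.
Start: joints at [1.024, 0.527, 1.433, -0, 1.181, -0.178], TCP at [0.225, 0.583, 0.292] pointing down, gripper open.
Joint ranges: [-3.08, 3.08], [-0.75, 2.2], [0.22, 2.44], [-1.43, 4.57], [0, 2.65], [-2.85, 2.85]. Speed limits (rad/s): [2.79, 2.79, 3.14, 3.14, 3.14, 3.14].

### API

Orientations are given as a unit quaternion [x, y, z, w].
In Python, from rig import robot, cams, ticket gives the robot as it stands. The module is installed in compiled form; this text tells all that it offers.
- The arm moves only by the shell command python3 -m crank 'ROWS' [FORCE]. ROWS is JSON, a list of rows, each a list of 7 numbers: the shift along the tool's x, y, z in cm, then the turn, a rotation vector about the tool's x, y, z in rad, then the closure, from 0 (fully open) to 1 (shut). A call has 1 to 5 rows; each row shifts and turns the commanded pose from where the row before left it, along the tool's axes as they then stand; what a row does not reach is not made up. A row lasts 1/8 s, in which the tool goes at most 62.5 mm and 10.7 degrees, less where a joint would pass 70% of its speed; a pose out of reach is approached as far as the arm can. A call is refused whole if a number of a shift passes 6.25 or a number of a turn 0.188, either way. A call with a gripper value outside its range is refused whole. The fingers move at their own pace and stop on an object; FORCE is the grip in N (left out, the last holds). Time passes only in rows, so rows that do not move let the fingers close. It gives the time, the measured TCP pose, the force, the opening and the grip force at its end, in the units of the state.
- robot.get_obs(): the state, without advancing time (a new reading comes with each control period).
- cams.camera(name): name is "scene" or "top" or "wrist"; returns the picture (480x640x3 uint8, red, green, blue); there is no depth.
- cams.camera_info(name): a dict with "intrinsics" (3x3 intrinsics, pixels), "dist" ([k1, k2, p1, p2, k3] as OpenCV has them; the pictures are not rectified), "pose" (4x4, takes a point from camera to world coordinates). Camera axes: x right, y down, z forward; pixel columns grow to the right and rows downward; lengths in m; the calibration is good to about 2 mm. A picture is of the moment at which its call begins: read the wrist's pose just before it. camera_info takes no time and is no camera call; for the wrist camera it gives the pose at the moment of the call.
- ticket.hand_in(): hands the job in; it is judged then, once.
The state is a dict: "time": time; "q": joint angles; "joint_velocities": joint speeds; "joint_torque": joint torques, N m; "position": TCP position; "tool_rot": TCP orientation; "ft_force": force on the tool from outside, world axes, zero at the start; "moment": the same for the moment, N m; "grip_width": finger opening in m; "grip_force": force on a finger pad.
Only numpy, scipy, OpenCV 4.12 (cv2) and the standard library are available. Lean on these libraries where they do the work, as an engineer would, in place of code of your own. Each camera call takes 0.05 s, during which the arm holds its last target. There are 200 camera calls.

## Working session

There is one attempt and no reset: what is moved stays moved. The work goes in short steps, Python scripts to look and compute and a shell command to move; the robot and the scene stay as the last step left them, time stands still between calls to the robot, and variables do not carry over. Pictures are saved under pics/ and viewed, at most 14 in all, crops included, and the job is handed in when it is done.

```bash
mkdir -p pics
cat > h.py <<'E'
import numpy as np, cv2
from rig import robot, cams, ticket
def snap(n,f):
    im=cams.camera(n); cv2.imwrite('pics/'+f,im[:,:,::-1]); return im
def ray(n,uv,z,info=None):
    i=info or cams.camera_info(n); K=np.array(i['intrinsics']);P=np.array(i['pose'])
    p=cv2.undistortPoints(np.array([[uv]],float),K,np.array(i['dist'],float))[0,0]
    d=P[:3,:3]@[p[0],p[1],1]; o=P[:3,3]; return (o+d*(z-o[2])/d[2]).round(4)
def proj(n,X):
    i=cams.camera_info(n);P=np.linalg.inv(np.array(i['pose']))
    return cv2.projectPoints(np.array(X,float).reshape(-1,1,3),cv2.Rodrigues(P[:3,:3])[0],P[:3,3],np.array(i['intrinsics']),np.array(i['dist'],float))[0][:,0].round(1)
E
python3 - <<'E'
from h import *
o=robot.get_obs();print({k:np.round(v,3) for k,v in o.items()})
snap('top','top0.png');snap('scene','scene0.png')
for n in('top','scene','wrist'):print(n,np.round(cams.camera_info(n)['pose'],3).tolist())
E
```

```text
{'time': np.float64(0.0), 'q': array([ 1.025,  0.528,  1.434, -0.   ,  1.181, -0.178]), 'joint_velocities': array([ 0.   , -0.001, -0.002, -0.   , -0.   ,  0.   ]), 'joint_torque': array([  0.   , -44.004, -17.66 ,   0.063,   0.058,  -0.   ]), 'position': array([0.224, 0.583, 0.291]), 'tool_rot': array([ 0.183,  0.983, -0.001, -0.   ]), 'ft_force': array([-0.035, -0.33 , -0.498]), 'moment': array([-0.006, -0.032, -0.062]), 'grip_force': np.float64(0.0), 'grip_width': np.float64(0.087)}
top [[0.058, -0.973, 0.224, 0.232], [-0.998, -0.055, 0.017, 0.002], [-0.005, -0.225, -0.974, 0.969], [0.0, 0.0, 0.0, 1.0]]
scene [[0.24, 0.573, -0.783, 1.265], [0.971, -0.143, 0.193, -0.213], [-0.002, -0.807, -0.591, 0.684], [0.0, 0.0, 0.0, 1.0]]
wrist [[0.359, 0.898, 0.255, 0.154], [0.933, -0.344, -0.101, 0.609], [-0.003, 0.274, -0.962, 0.384], [0.0, 0.0, 0.0, 1.0]]
```

View pics/top0.png

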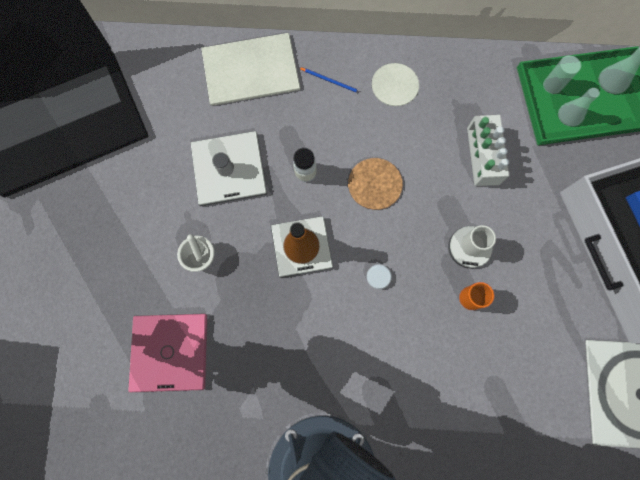

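View pics/scene0.png

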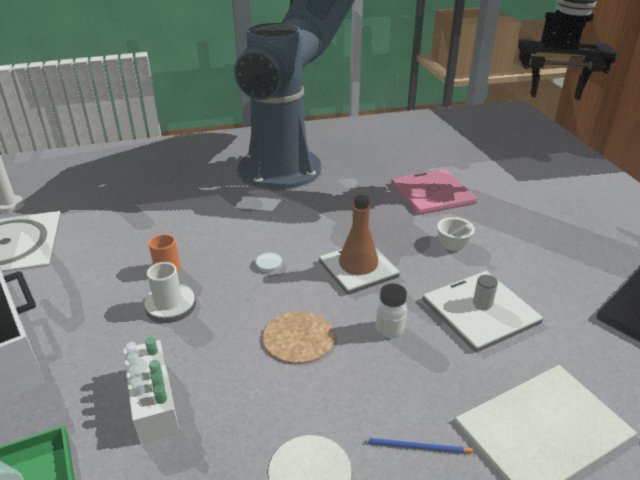

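Candidates in the top view:
- **Canister:** (222,163). The reagent bottle at (304,160) is similar but has a black cap.
- **Flask:** (300,243). The clear glass in the green tray at (580,100) is similar.
- **Beaker:** the white one at (482,240), against the orange one at (479,296) and the mortar at (196,252).
- **Stirrer_large:** the white square at (229,168), against the pink one at (168,352), the paper at (250,68) and the hotplate at (620,392).
- **Stirrer_medium:** (301,246).
- **Stirrer_small:** the disc at (471,246), against the white disc at (395,84) and the glass lid at (378,277).
- **Cork mat:** (376,183).

I chose by the descriptions; next is a crop to check.

Run:
```python
from h import *
im=cv2.imread('pics/top0.png')
c=lambda x,y,w,h:cv2.resize(im[y:y+h,x:x+w],None,fx=4,fy=4,interpolation=cv2.INTER_CUBIC)
a=c(185,125,95,85);b=c(262,210,95,75);d=c(440,212,95,75);e=c(335,145,95,85)
cv2.imwrite('pics/crops.png',np.vstack([np.hstack([a,e]),np.hstack([b,d])])[:600])
b_,g,r=[im[:,:,k].astype(int) for k in range(3)]
mx=im.max(2).astype(int);mn=im.min(2).astype(int)
m=((mn>165)&(mx-mn<45)).astype(np.uint8)
n,l,s,ce=cv2.connectedComponentsWithStats(m)
for i in range(1,n):
    if s[i,4]>300:
        cs=max(cv2.findContours((l==i).astype(np.uint8),0,1)[0],key=cv2.contourArea)
        R=cv2.minAreaRect(cs);(x,y),rr=cv2.minEnclosingCircle(cs);print(s[i],np.round(R[0],1),np.round(R[1],1),R[2],ray('top',R[0],.015))
```

```text
[ 201   33   98   71 5057] [249.3  67.8] [56.6 90.8] 80.27242279052734 [0.8545 0.22   0.015 ]
[ 372   63   47   43 1573] [395.  84.] [42. 46.] 90.0 [ 0.8311 -0.118   0.015 ]
[468 116  41  68 873] [487.7 148. ] [66.4 35.2] 83.04703521728516 [ 0.6844 -0.3266  0.015 ]
[ 191  131   74   73 3354] [226.5 167.3] [62.5 67.9] 80.53767395019531 [0.6068 0.247  0.015 ]
[584 159  56 133 497] [611.5 225. ] [132.  55.] 90.0 [ 0.5222 -0.5851  0.015 ]
[272 222  60  54 880] [301.1 245.9] [51.2 53.3] 80.83765411376953 [0.4394 0.0707 0.015 ]
[450 225  46  40 825] [472.2 243.6] [44.1 39.2] 6.009005546569824 [ 0.4649 -0.2896  0.015 ]
[177 235  36  37 328] [194.5 254. ] [35.4 34.7] 14.03624439239502 [0.4092 0.2936 0.015 ]
[367 265  24  23 435] [378.5 276. ] [22. 23.] 90.0 [ 0.3846 -0.0945  0.015 ]
[ 586  340   54  107 2295] [612.5 393. ] [106.  53.] 90.0 [ 0.1794 -0.5594  0.015 ]
[ 606  359   34   72 1815] [622.5 394.5] [71. 33.] 90.0 [ 0.1777 -0.5787  0.015 ]
```

View pics/crops.png

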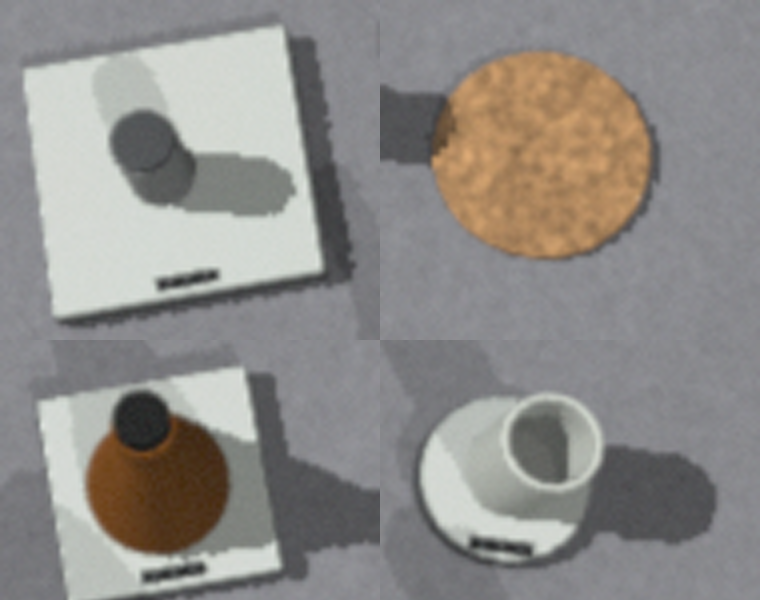

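Run:
```python
from h import *
f=lambda x,y,ox,oy,z:ray('top',(x/4+ox,y/4+oy),z)
L=[f(x,y,185,125,.015) for x,y in((24,70),(283,26),(323,272),(55,319))]
M=[f(x,y-340,262,210,.015) for x,y in((38,402),(245,368),(282,570),(70,604))]
for n,q in(('L',L),('M',M)):
    q=np.array(q);print(n,q.mean(0).round(4),np.linalg.norm(q-np.roll(q,1,0),axis=1).round(3),np.degrees(np.arctan2(*(q[1]-q[0])[:2])).round(1))
print('S',ray('top',(469.7,246.5),.015),'mat',ray('top',(375.5,183.5),.006))
print('can',f(145,140,185,125,.067),'flask',f(142,80,262,210,.16),'beak',f(172,102,440,212,.083))
print('bottle',ray('top',(304,155.5),.085),'mortar',ray('top',(195.5,253),.04),'orange',ray('top',(480,293),.06),'rack',ray('top',(488,150),.08))
P=np.array(cams.camera_info('wrist')['pose']);o=robot.get_obs()
from scipy.spatial.transform import Rotation as R
T=np.eye(4);T[:3,:3]=R.from_quat(o['tool_rot']).as_matrix();T[:3,3]=o['position'];print(T.round(3));print((np.linalg.inv(T)@P).round(3))
```

```text
L [0.6066 0.2439 0.015 ] [0.148 0.146 0.147 0.146] 166.3
M [0.4388 0.0694 0.015 ] [0.111 0.112 0.111 0.112] 167.1
S [ 0.4582 -0.2842  0.015 ] mat [ 0.5908 -0.0822  0.006 ]
can [0.6018 0.2462 0.067 ] flask [0.4367 0.0688 0.16  ] beak [ 0.4617 -0.2901  0.083 ]
bottle [0.6137 0.0729 0.085 ] mortar [0.4068 0.2842 0.04  ] orange [ 0.355  -0.2897  0.06  ] rack [ 0.6491 -0.3047  0.08  ]
[[-0.933  0.36  -0.001  0.224]
 [ 0.36   0.933 -0.002  0.583]
 [ 0.    -0.002 -1.     0.291]
 [ 0.     0.     0.     1.   ]]
[[ 0.001 -0.962 -0.274  0.076]
 [ 1.     0.001 -0.    -0.001]
 [ 0.001 -0.274  0.962 -0.093]
 [ 0.     0.     0.     1.   ]]
```

```bash
cat > g.py <<'E'
import sys
from h import *
from scipy.spatial.transform import Rotation as R
# python3 g.py x y zgrasp : tool shift in cm of the grasp point to target
def to(x,y,z):
    o=robot.get_obs();r=R.from_quat(o['tool_rot']).as_matrix()
    g=o['position']+r@[0,0,.051]
    print('t',round(float(o['time']),2),'grasp',g.round(4),'w',round(float(o['grip_width']),4),'F',o['ft_force'].round(1),'tool d cm',((r.T@(np.array([x,y,z])-g))*100).round(2))
if __name__=='__main__': to(*map(float,sys.argv[1:4]))
E
python3 -m crank '[[-5.25,-2,0.4,0,0,0,0],[-5.25,-2,0.4,0,0,0,0],[-5.25,-2,0.4,0,0,0,0],[-5.25,-2,0.4,0,0,0,0],[-5.25,-2,0.4,0,0,0,0]]'
python3 -m crank '[[-5.25,-2,0.4,0,0,0,0],[-5.25,-2,0.4,0,0,0,0],[-5.25,-2,0.4,0,0,0,0],[-5.3,-1.9,0.4,0,0,0,0],[0,0,0,0,0,0,0]]'
python3 - <<'E'
from h import *
snap('wrist','w1.png')
print(proj('wrist',[[.6066,.2439,.015],[.6018,.2462,.067]]))
import g; g.to(.6018,.2462,.051)
E
```

```text
time: 0.72
position: [0.4347, 0.3941, 0.2718]
tool_rot: [0.183, 0.983, -0.0, -0.0]
ft_force: [-0.1, 0.7, -1.0]
grip_width: 0.0871
grip_force: 0.0
time: 1.35
position: [0.6048, 0.2427, 0.2552]
tool_rot: [0.186, 0.983, -0.0, 0.001]
ft_force: [-1.3, 0.9, -1.1]
grip_width: 0.0871
grip_force: 0.0
[[318.3 222.2]
 [319.3 232.4]]
t 1.4 grasp [0.6025 0.2444 0.2043] w 0.0868 F [-1.8 -0.5 -0.4] tool d cm [ 0.11  0.15 15.33]
```

View pics/w1.png

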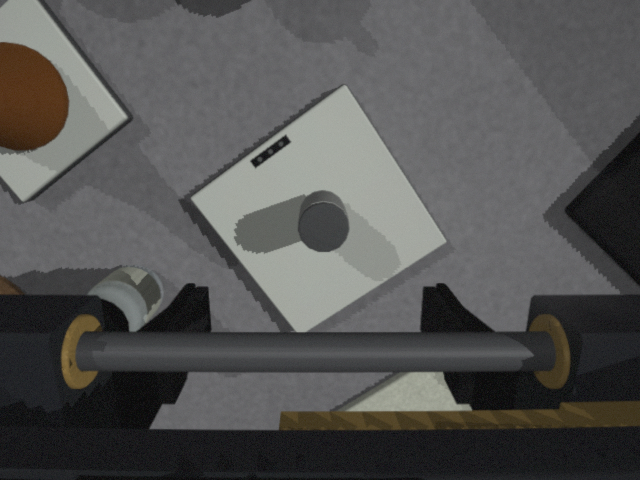

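The wrist view shows the canister lid at about (324,227) and the plate corners at (345,86), (447,241), (303,333) and (190,199).

Run:
```python
from h import *
print('lid',ray('wrist',(324,227),.067))
q=np.array([ray('wrist',p,.015) for p in((345,86),(447,241),(303,333),(190,199))]);print(q,q.mean(0),np.linalg.norm(q-np.roll(q,1,0),axis=1))
import g; g.to(*ray('wrist',(324,227),.067)[:2],.051)
```

```text
lid [0.5994 0.2505 0.067 ]
[[0.5178 0.2992 0.015 ]
 [0.6587 0.3353 0.015 ]
 [0.693  0.1965 0.015 ]
 [0.5526 0.1566 0.015 ]] [0.605525 0.2469   0.015   ] [0.14678488 0.14545109 0.14297528 0.14595948]
t 1.4 grasp [0.6025 0.2444 0.2043] w 0.0868 F [-1.8 -0.5 -0.4] tool d cm [ 0.49  0.47 15.33]
```

```bash
python3 -m crank '[[0.3,0.3,4,0,0,0,0],[0,0,5,0,0,0,0],[0,0,4.3,0,0,0,0],[0,0,2,0,0,0,0],[0,0,0,0,0,0,0]]'
python3 g.py .6005 .2485 .051
python3 -m crank '[[0,0,0,0,0,0,0.7],[0,0,0,0,0,0,0.7],[0,0,0,0,0,0,0.7],[0,0,0,0,0,0,0.7],[0,0,0,0,0,0,0.7]]' 20; python3 g.py .5908 -.0822 .16
```

```text
time: 2.02
position: [0.5986, 0.2506, 0.1021]
tool_rot: [0.182, 0.983, -0.001, -0.002]
ft_force: [-0.0, 0.1, -0.2]
grip_width: 0.087
grip_force: 0.0
t 2.02 grasp [0.5984 0.2506 0.0511] w 0.087 F [-0.   0.1 -0.2] tool d cm [-0.27 -0.12  0.01]
time: 2.65
position: [0.6, 0.2499, 0.1034]
tool_rot: [0.183, 0.983, 0.0, 0.0]
ft_force: [-0.0, -0.2, 0.8]
grip_width: 0.0447
grip_force: 0.0
t 2.65 grasp [0.6001 0.2499 0.0524] w 0.0447 F [-0.  -0.2  0.8] tool d cm [-11.08 -31.32 -10.76]
```

```bash
python3 -m crank '[[0,0,0,0,0,0,1],[0,0,0,0,0,0,1],[0,0,0,0,0,0,1],[0,0,-3,0,0,0,1],[0,0,-4,0,0,0,1]]' 20; python3 g.py .5908 -.0822 .14
```

```text
time: 3.28
position: [0.5989, 0.2496, 0.1723]
tool_rot: [0.183, 0.983, -0.001, -0.002]
ft_force: [1.0, 0.4, -1.4]
grip_width: 0.0355
grip_force: 20.0
t 3.27 grasp [0.5987 0.2496 0.1213] w 0.0355 F [ 1.   0.4 -1.4] tool d cm [-11.19 -31.25  -1.84]
```

```bash
python3 -m crank '[[0,0,-3,0,0,0,1],[-1.8,-5,0,0,0,0,1],[-1.8,-5,0,0,0,0,1],[-1.8,-5,0,0,0,0,1],[-1.8,-5,0,0,0,0,1]]'; python3 -m crank '[[-1.8,-5,0,0,0,0,1],[-1.8,-5,0,0,0,0,1],[-0.4,-1.2,3,0,0,0,1],[0,0,4,0,0,0,1],[0,0,0,0,0,0,1]]'; python3 g.py .5908 -.0822 .044
```

```text
time: 3.9
position: [0.5949, 0.0359, 0.2031]
tool_rot: [0.183, 0.983, -0.0, -0.0]
ft_force: [1.0, -0.0, -0.7]
grip_width: 0.0353
grip_force: 20.0
time: 4.53
position: [0.5898, -0.0811, 0.1303]
tool_rot: [0.183, 0.983, 0.001, -0.004]
ft_force: [-0.3, -0.5, -0.1]
grip_width: 0.0358
grip_force: 20.0
t 4.53 grasp [ 0.5894 -0.081   0.0793] w 0.0358 F [-0.3 -0.5 -0.1] tool d cm [-0.2  -0.06  3.53]
```

```bash
python3 -m crank '[[0,0,2.3,0,0,0,1],[0,0,1,0,0,0,1],[0,0,0.1,0,0,0,1],[0,0,0.1,0,0,0,1],[0,0,0,0,0,0,1]]'; python3 g.py .5908 -.0822 .044
```

```text
time: 5.15
position: [0.5927, -0.0815, 0.0991]
tool_rot: [0.183, 0.983, -0.0, 0.001]
ft_force: [-0.7, -0.0, -1.0]
grip_width: 0.0357
grip_force: 20.0
t 5.15 grasp [ 0.5928 -0.0815  0.0481] w 0.0357 F [-0.7 -0.  -1. ] tool d cm [ 0.16 -0.14  0.41]
```

```bash
python3 -m crank '[[0,0,0.15,0,0,0,1],[0,0,0,0,0,0,1]]'; python3 g.py .5908 -.0822 .044;  python3 -m crank '[[0,0,0.15,0,0,0,1],[0,0,0,0,0,0,1]]';python3 g.py .5908 -.0822 .044
```

```text
time: 5.4
position: [0.5923, -0.0815, 0.0968]
tool_rot: [0.183, 0.983, -0.0, 0.0]
ft_force: [-0.3, -0.0, -1.0]
grip_width: 0.0357
grip_force: 20.0
t 5.4 grasp [ 0.5923 -0.0815  0.0458] w 0.0357 F [-0.3 -0.  -1. ] tool d cm [ 0.11 -0.12  0.18]
time: 5.65
position: [0.5922, -0.0814, 0.0951]
tool_rot: [0.183, 0.983, 0.0, -0.0]
ft_force: [0.1, 0.4, -0.7]
grip_width: 0.0353
grip_force: 20.0
t 5.65 grasp [ 0.5922 -0.0814  0.0441] w 0.0353 F [ 0.1  0.4 -0.7] tool d cm [ 0.1  -0.12  0.01]
```

```bash
python3 -m crank '[[0,0,0.1,0,0,0,1],[0,0,0,0,0,0,1]]'; python3 -m crank '[[0,0,0.1,0,0,0,1],[0,0,0,0,0,0,1]]'
```

```text
time: 5.9
position: [0.5923, -0.0815, 0.0942]
tool_rot: [0.183, 0.983, -0.0, 0.0]
ft_force: [0.2, -0.1, 0.1]
grip_width: 0.0352
grip_force: 20.0
time: 6.15
position: [0.5923, -0.0815, 0.0942]
tool_rot: [0.183, 0.983, -0.0, 0.0]
ft_force: [-2.1, 0.7, 5.7]
grip_width: 0.0352
grip_force: 20.0
```

```bash
python3 -m crank '[[0,0,0,0,0,0,0],[0,0,0,0,0,0,0],[0,0,0,0,0,0,0],[0,0,0,0,0,0,0],[0,0,0,0,0,0,0]]'; python3 -m crank '[[0,0,-3,0,0,0,0],[0,0,-5,0,0,0,0],[0,0,-5,0,0,0,0],[0,0,-3,0,0,0,0],[0,0,0,0,0,0,0]]'
python3 - <<'E'
from h import *
import g; g.to(.4378,.070,.25)
snap('wrist','w2.png'); print(proj('wrist',[[.5923,-.0815,.058]]))
E
```

```text
time: 6.78
position: [0.5923, -0.0814, 0.0931]
tool_rot: [0.183, 0.983, 0.0, -0.0]
ft_force: [0.0, -0.2, 1.1]
grip_width: 0.0777
grip_force: 0.0
time: 7.4
position: [0.5937, -0.0818, 0.2561]
tool_rot: [0.183, 0.983, -0.0, 0.003]
ft_force: [-0.2, 0.2, -1.0]
grip_width: 0.0873
grip_force: 0.0
t 7.4 grasp [ 0.594  -0.0819  0.2051] w 0.0873 F [-0.2  0.2 -1. ] tool d cm [20.    8.56 -4.62]
[[316.9 230.3]]
```

View pics/w2.png

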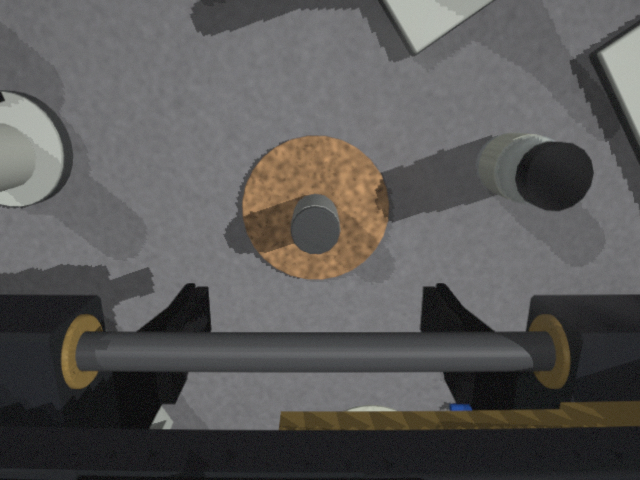

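The canister stands upright on the mat, lid at (316,230) as predicted. On to the flask.

```bash
python3 -m crank '[[5,2.15,-1.2,0,0,0,0],[5,2.15,-1.2,0,0,0,0],[5,2.15,-1.2,0,0,0,0],[5,2.15,-1.2,0,0,0,0],[0,0,0,0,0,0,0]]'; python3 -m crank '[[0,0,0,0,0,0,0]]'
python3 - <<'E'
from h import *
import g; g.to(.4378,.070,.123)
snap('wrist','w3.png'); print(proj('wrist',[[.4367,.0688,.16],[.4388,.0694,.015]]))
E
```

```text
time: 8.07
position: [0.4324, 0.0729, 0.3]
tool_rot: [0.181, 0.983, -0.0, -0.003]
ft_force: [-0.5, -0.8, 0.4]
grip_width: 0.087
grip_force: 0.0
time: 8.2
position: [0.4368, 0.0706, 0.3004]
tool_rot: [0.183, 0.983, -0.0, -0.0]
ft_force: [0.7, 0.0, 0.3]
grip_width: 0.0869
grip_force: 0.0
t 8.2 grasp [0.4367 0.0706 0.2494] w 0.0869 F [0.7 0.  0.3] tool d cm [-1.300e-01 -1.000e-02  1.264e+01]
[[314.7 256. ]
 [316.6 207.9]]
```

View pics/w3.png

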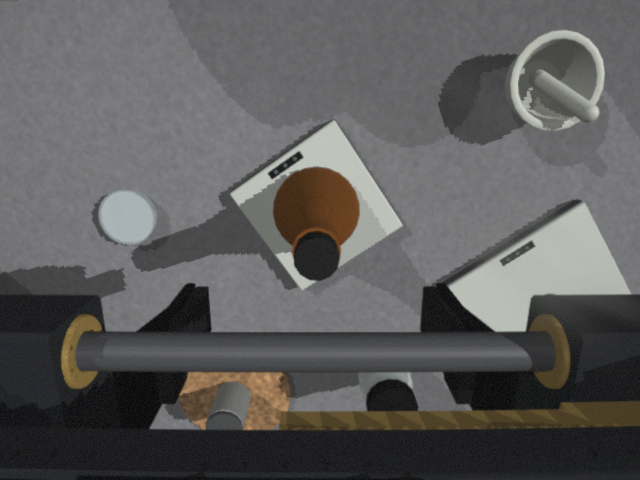

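Stopper at (317,256) and medium plate centre at about (318,206), both matching the projections within 2 mm.

```bash
python3 -m crank '[[0,0,4.5,0,0,0,0],[0,0,5,0,0,0,0.3],[0,0,3,0,0,0,0.6],[0,0,0,0,0,0,0.6],[0,0,0,0,0,0,0.6]]' 25; python3 -m crank '[[0,0,0,0,0,0,1],[0,0,0,0,0,0,1],[0,0,0,0,0,0,1],[0,0,0,0,0,0,1],[0,0,0,0,0,0,1]]' 25; python3 g.py .606 .2455 .20
```

```text
time: 8.88
position: [0.4377, 0.0701, 0.1764]
tool_rot: [0.183, 0.983, 0.0, 0.0]
ft_force: [0.2, 0.2, 0.4]
grip_width: 0.055
grip_force: 0.0
time: 9.5
position: [0.4371, 0.0709, 0.1771]
tool_rot: [0.183, 0.983, 0.0, 0.001]
ft_force: [-0.5, 1.1, 6.1]
grip_width: 0.0293
grip_force: 25.0
t 9.5 grasp [0.4372 0.0709 0.1261] w 0.0293 F [-0.5  1.1  6.1] tool d cm [-9.48 22.37 -7.36]
```

```bash
python3 -m crank '[[0,0,-2,0,0,0,1],[0,0,-3,0,0,0,1],[0,0,-2,0,0,0,1],[-1,2.5,0,0,0,0,1],[-2,4.7,0,0,0,0,1]]'; python3 -m crank '[[-2,4.7,0,0,0,0,1],[-2,4.7,0,0,0,0,1],[-1.6,3.8,0,0,0,0,1],[-0.9,2,0,0,0,0,1],[0,0,0,0,0,0,1]]'; python3 -m crank '[[0,0,0,0,0,0,1]]';python3 g.py .606 .2455 .126
```

```text
time: 10.12
position: [0.4895, 0.1269, 0.2463]
tool_rot: [0.184, 0.983, -0.001, -0.001]
ft_force: [0.3, -0.8, -2.4]
grip_width: 0.0293
grip_force: 25.0
time: 10.75
position: [0.606, 0.2465, 0.2452]
tool_rot: [0.182, 0.983, -0.0, -0.0]
ft_force: [-0.7, -0.5, -2.0]
grip_width: 0.0296
grip_force: 25.0
time: 10.88
position: [0.6044, 0.2449, 0.2454]
tool_rot: [0.183, 0.983, -0.001, -0.001]
ft_force: [-0.7, -0.3, -2.4]
grip_width: 0.0294
grip_force: 25.0
t 10.88 grasp [0.6043 0.2449 0.1944] w 0.0294 F [-0.7 -0.3 -2.4] tool d cm [-0.16  0.14  6.84]
```

```bash
python3 -m crank '[[-0.1,0.1,3,0,0,0,1],[0,0,2.4,0,0,0,1],[0,0,1,0,0,0,1],[0,0,0,0,0,0,1]]'; python3 -m crank '[[0,0,0.15,0,0,0,1],[0,0,0,0,0,0,1]]';python3 -m crank '[[0,0,0.12,0,0,0,1],[0,0,0,0,0,0,1]]'
```

```text
time: 11.38
position: [0.6064, 0.2455, 0.1818]
tool_rot: [0.183, 0.983, -0.0, -0.001]
ft_force: [-0.2, -0.2, -1.7]
grip_width: 0.0295
grip_force: 25.0
time: 11.62
position: [0.6075, 0.2462, 0.1817]
tool_rot: [0.183, 0.983, 0.0, 0.001]
ft_force: [-0.2, 0.8, -1.7]
grip_width: 0.0295
grip_force: 25.0
time: 11.88
position: [0.6071, 0.2462, 0.1797]
tool_rot: [0.183, 0.983, 0.0, 0.0]
ft_force: [0.6, -0.7, -1.7]
grip_width: 0.0291
grip_force: 25.0
```

```bash
python3 -m crank '[[0,0,0.12,0,0,0,1],[0,0,0,0,0,0,1]]'; python3 -m crank '[[0,0,0.1,0,0,0,1],[0,0,0,0,0,0,1]]';python3 -m crank '[[0,0,0.06,0,0,0,1],[0,0,0,0,0,0,1]]'
```

```text
time: 12.12
position: [0.607, 0.2461, 0.1782]
tool_rot: [0.183, 0.983, -0.0, -0.0]
ft_force: [-0.2, -0.6, -1.6]
grip_width: 0.0293
grip_force: 25.0
time: 12.38
position: [0.6071, 0.2462, 0.1773]
tool_rot: [0.183, 0.983, -0.0, -0.0]
ft_force: [0.1, 0.2, -1.8]
grip_width: 0.0292
grip_force: 25.0
time: 12.62
position: [0.6071, 0.2462, 0.1772]
tool_rot: [0.183, 0.983, 0.0, 0.0]
ft_force: [-2.2, 0.6, 1.6]
grip_width: 0.0293
grip_force: 25.0
```

```bash
python3 -m crank '[[0,0,0,0,0,0,0],[0,0,0,0,0,0,0],[0,0,0,0,0,0,0],[0,0,0,0,0,0,0],[0,0,0,0,0,0,0]]'; python3 -m crank '[[0,0,-3,0,0,0,0],[0,0,-5,0,0,0,0],[0,0,-4,0,0,0,0],[0,0,0,0,0,0,0],[0,0,0,0,0,0,0]]'
python3 - <<'E'
from h import *
snap('wrist','w4.png'); print(proj('wrist',[[.607,.246,.16],[.606,.2455,.015]]))
import g; g.to(.461,-.289,.2)
E
```

```text
time: 13.25
position: [0.6071, 0.2461, 0.1767]
tool_rot: [0.183, 0.983, -0.0, -0.0]
ft_force: [0.8, -0.4, -0.3]
grip_width: 0.0716
grip_force: 0.0
time: 13.88
position: [0.6065, 0.246, 0.2961]
tool_rot: [0.183, 0.983, -0.0, -0.001]
ft_force: [0.1, 1.1, -0.6]
grip_width: 0.0869
grip_force: 0.0
[[318.5 260.6]
 [316.7 207.8]]
t 13.93 grasp [0.606  0.2459 0.2443] w 0.0871 F [-0.9 -0.6  0.2] tool d cm [ -5.71 -55.12   4.51]
```

View pics/w4.png

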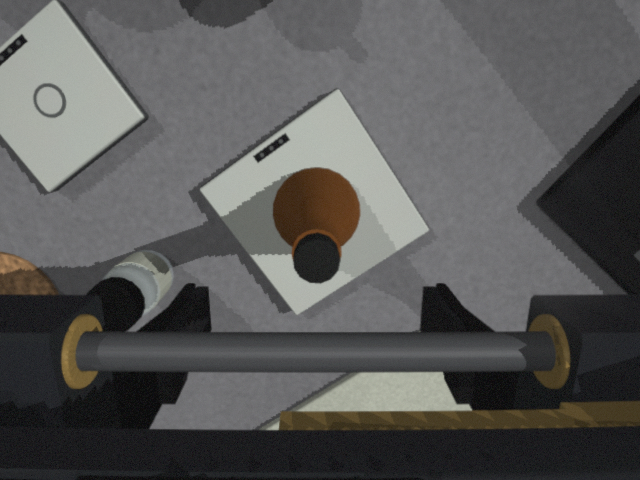

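The flask is upright on the large plate: plate centre by the diagonals at about (316,210), stopper at (317,258) where a centred flask should show it. The medium plate's ring is at (50,100).

```bash
python3 -c "
from h import *
print('medring',ray('wrist',(50,100),.015),'Lc',ray('wrist',(316,210),.015),'stopper',ray('wrist',(316.5,258),.16))"
python3 -m crank '[[-0.6,-5.5,0.5,0,0,0,0],[-0.6,-5.5,0.5,0,0,0,0],[-0.6,-5.5,0.5,0,0,0,0],[-0.6,-5.5,0.5,0,0,0,0],[-0.6,-5.5,0.5,0,0,0,0]]'; python3 -m crank '[[-0.6,-5.5,0.5,0,0,0,0],[-0.6,-5.5,0.5,0,0,0,0],[-0.6,-5.5,0.5,0,0,0,0],[-0.6,-5.5,0.5,0,0,0,0],[-0.3,-5.6,0,0,0,0,0]]'; python3 -m crank '[[0,0,0,0,0,0,0],[0,0,0,0,0,0,0]]'
python3 - <<'E'
from h import *
snap('wrist','w5.png'); print(proj('wrist',[[.4617,-.2901,.083],[.4582,-.2842,.015]]))
import g; g.to(.461,-.289,.06)
E
```

```text
medring [0.4392 0.0693 0.015 ] Lc [0.6076 0.2442 0.015 ] stopper [0.6052 0.2455 0.16  ]
time: 14.55
position: [0.5348, -0.0226, 0.27]
tool_rot: [0.183, 0.983, 0.0, -0.002]
ft_force: [1.3, -0.3, 0.6]
grip_width: 0.0872
grip_force: 0.0
time: 15.18
position: [0.4607, -0.2895, 0.2497]
tool_rot: [0.183, 0.983, 0.001, -0.002]
ft_force: [1.1, -0.1, 0.4]
grip_width: 0.0867
grip_force: 0.0
time: 15.42
position: [0.4614, -0.2877, 0.2503]
tool_rot: [0.183, 0.983, 0.001, -0.001]
ft_force: [0.5, 0.6, 0.2]
grip_width: 0.0871
grip_force: 0.0
[[312.3 244.9]
 [318.2 213.8]]
t 15.47 grasp [ 0.4616 -0.287   0.1997] w 0.0869 F [ 0.9 -0.4 -0.6] tool d cm [-0.06 -0.23 13.97]
```

View pics/w5.png

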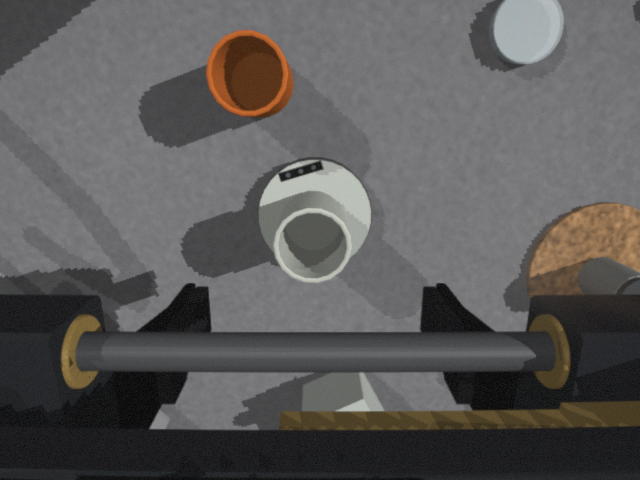

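The beaker rim is at (313,245) as projected, and the disc centre is at about (315,213). Orange look-alike is at (248,73), clear of the fingers.

```bash
python3 -c "
from h import *
print('S',ray('wrist',(315,213),.015),'rim',ray('wrist',(313,245),.083))"
python3 -m crank '[[0,-0.2,4,0,0,0,0],[0,0,5,0,0,0,0],[0,0,4,0,0,0,0],[0,0,1,0,0,0,0],[0,0,0,0,0,0,0.4]]'; python3 -m crank '[[0,0,0,0,0,0,0.8],[0,0,0,0,0,0,0.8],[0,0,0,0,0,0,0.8],[0,0,0,0,0,0,0.8],[0,0,0,0,0,0,0.8]]' 20; python3 -m crank '[[0,0,0,0,0,0,0.8],[0,0,0,0,0,0,0.8]]'; python3 g.py .439 .0697 .13
```

```text
S [ 0.4567 -0.2863  0.015 ] rim [ 0.4619 -0.2897  0.083 ]
time: 16.1
position: [0.4618, -0.2894, 0.1117]
tool_rot: [0.182, 0.983, 0.0, -0.0]
ft_force: [0.7, 0.1, 1.0]
grip_width: 0.0827
grip_force: 0.0
time: 16.73
position: [0.4617, -0.2906, 0.1125]
tool_rot: [0.183, 0.983, -0.0, 0.001]
ft_force: [0.2, 1.0, 5.8]
grip_width: 0.0501
grip_force: 20.0
time: 16.98
position: [0.4617, -0.2905, 0.1125]
tool_rot: [0.183, 0.983, -0.0, 0.0]
ft_force: [0.4, 1.3, 5.6]
grip_width: 0.0501
grip_force: 20.0
t 16.98 grasp [ 0.4617 -0.2906  0.0615] w 0.0501 F [0.4 1.3 5.6] tool d cm [15.08 32.79 -6.87]
```

```bash
python3 -m crank '[[0,0,-2.5,0,0,0,0.8],[0,0,-3.5,0,0,0,0.8],[0.5,1.1,-1,0,0,0,0.8],[2.1,4.6,0,0,0,0,0.8],[2.4,5.2,0,0,0,0,0.8]]'; python3 -m crank '[[2.4,5.2,0,0,0,0,0.8],[2.4,5.2,0,0,0,0,0.8],[2.4,5.2,0,0,0,0,0.8],[2,4.4,0,0,0,0,0.8],[0.8,1.8,0,0,0,0,0.8]]'; python3 -m crank '[[0,0,0,0,0,0,0.8],[0,0,0,0,0,0,0.8]]';python3 g.py .439 .0697 .0615
```

```text
time: 17.6
position: [0.4533, -0.1692, 0.1812]
tool_rot: [0.184, 0.983, 0.0, -0.0]
ft_force: [1.1, 0.8, 0.1]
grip_width: 0.0502
grip_force: 20.0
time: 18.23
position: [0.4367, 0.0717, 0.181]
tool_rot: [0.181, 0.983, -0.0, -0.002]
ft_force: [-0.3, -0.8, -0.9]
grip_width: 0.0503
grip_force: 20.0
time: 18.48
position: [0.4387, 0.0685, 0.1814]
tool_rot: [0.183, 0.983, -0.0, -0.0]
ft_force: [0.9, -0.4, -1.3]
grip_width: 0.0502
grip_force: 20.0
t 18.48 grasp [0.4386 0.0685 0.1304] w 0.0502 F [ 0.9 -0.4 -1.3] tool d cm [0.   0.13 6.89]
```

```bash
python3 -m crank '[[0,0.1,3,0,0,0,0.8],[0,0,2.5,0,0,0,0.8],[0,0,1,0,0,0,0.8],[0,0,0.1,0,0,0,0.8],[0,0,0,0,0,0,0.8]]'; python3 -m crank '[[0,0,0.1,0,0,0,0.8],[0,0,0,0,0,0,0.8]]';python3 -m crank '[[0,0,0.1,0,0,0,0.8],[0,0,0,0,0,0,0.8]]'
```

```text
time: 19.1
position: [0.4398, 0.0693, 0.1162]
tool_rot: [0.183, 0.983, 0.0, 0.0]
ft_force: [0.2, 0.4, 0.2]
grip_width: 0.0503
grip_force: 20.0
time: 19.35
position: [0.4396, 0.0697, 0.1152]
tool_rot: [0.183, 0.983, 0.0, 0.001]
ft_force: [-0.3, -0.5, -0.1]
grip_width: 0.05
grip_force: 20.0
time: 19.6
position: [0.4394, 0.0697, 0.1138]
tool_rot: [0.183, 0.983, 0.0, 0.0]
ft_force: [0.5, 0.5, -1.2]
grip_width: 0.0504
grip_force: 20.0
```

```bash
python3 -m crank '[[0,0,0.1,0,0,0,0.8],[0,0,0,0,0,0,0.8]]'; python3 -m crank '[[0,0,0.06,0,0,0,0.8],[0,0,0,0,0,0,0.8]]'; python3 -m crank '[[0,0,0.06,0,0,0,0.8],[0,0,0,0,0,0,0.8]]'
```

```text
time: 19.85
position: [0.4393, 0.0697, 0.1126]
tool_rot: [0.183, 0.983, -0.0, -0.0]
ft_force: [0.1, -0.2, -1.3]
grip_width: 0.0498
grip_force: 20.0
time: 20.1
position: [0.4393, 0.0697, 0.1125]
tool_rot: [0.183, 0.983, -0.0, 0.0]
ft_force: [-1.1, -0.7, 4.9]
grip_width: 0.05
grip_force: 20.0
time: 20.35
position: [0.4393, 0.0697, 0.1125]
tool_rot: [0.183, 0.983, 0.0, 0.0]
ft_force: [-1.8, 0.2, 11.4]
grip_width: 0.0502
grip_force: 20.0
```

```bash
python3 -m crank '[[0,0,-0.07,0,0,0,0.8],[0,0,0,0,0,0,0],[0,0,0,0,0,0,0],[0,0,0,0,0,0,0],[0,0,0,0,0,0,0]]'; python3 -m crank '[[0,0,0,0,0,0,0],[0,0,-3,0,0,0,0],[0,0,-5,0,0,0,0],[0,0,-5,0,0,0,0],[0,0,0,0,0,0,0]]'; python3 g.py .5923 -.0815 .2; python3 -c "
from h import *
snap('wrist','w6.png')
print(proj('wrist',[[.4393,.0697,.083],[.439,.0697,.015]]))"
```

```text
time: 20.98
position: [0.4394, 0.0696, 0.1121]
tool_rot: [0.183, 0.983, -0.0, -0.0]
ft_force: [0.8, 0.3, 0.5]
grip_width: 0.0816
grip_force: 0.0
time: 21.6
position: [0.4414, 0.0696, 0.2455]
tool_rot: [0.183, 0.983, 0.0, 0.004]
ft_force: [0.1, -0.3, -0.5]
grip_width: 0.0873
grip_force: 0.0
t 21.6 grasp [0.4418 0.0695 0.1945] w 0.0873 F [ 0.1 -0.3 -0.5] tool d cm [-19.47  -8.69  -0.4 ]
[[316.6 243.5]
 [316.1 217.8]]
```

View pics/w6.png

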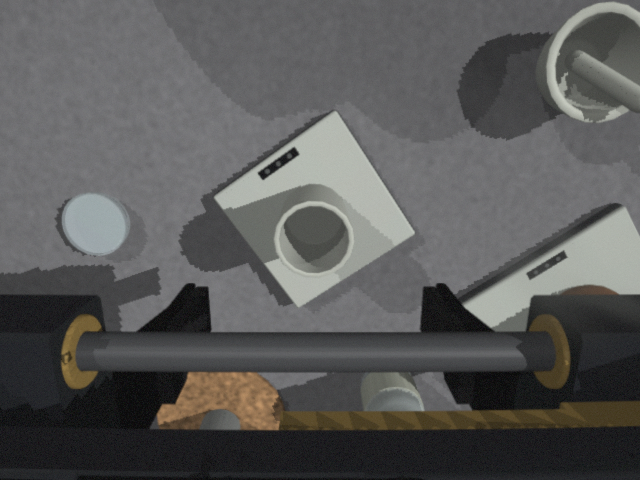

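The beaker is upright, rim at (314,240), plate centre by the diagonals at (317,216), consistent with being centred. Now back to the canister.

```bash
python3 -m crank '[[-5,-2.2,0,0,0,0,0],[-5,-2.2,0,0,0,0,0],[-5,-2.2,0,0,0,0,0],[-4.7,-2,0,0,0,0,0],[0,0,0,0,0,0,0]]'; python3 -m crank '[[0,0,0,0,0,0,0],[0,0,0,0,0,0,0]]'; python3 g.py .5923 -.0815 .0432
```

```text
time: 22.28
position: [0.5943, -0.0844, 0.2399]
tool_rot: [0.184, 0.983, -0.0, -0.0]
ft_force: [0.5, 0.5, -0.2]
grip_width: 0.0872
grip_force: 0.0
time: 22.52
position: [0.5907, -0.0801, 0.2412]
tool_rot: [0.182, 0.983, 0.0, -0.002]
ft_force: [0.0, 0.3, -0.7]
grip_width: 0.0871
grip_force: 0.0
t 22.52 grasp [ 0.5905 -0.0801  0.1902] w 0.0871 F [ 0.   0.3 -0.7] tool d cm [-0.27 -0.07 14.7 ]
```

```bash
python3 -m crank '[[-0.1,-0.1,4,0,0,0,0],[0,0,5,0,0,0,0],[0,0,4,0,0,0,0],[0,0,1.6,0,0,0,0],[0,0,0,0,0,0,0]]'; python3 -m crank '[[0,0,0,0,0,0,0]]'; python3 g.py .5923 -.0815 .0432
```

```text
time: 23.15
position: [0.5922, -0.082, 0.0958]
tool_rot: [0.182, 0.983, 0.0, -0.001]
ft_force: [-0.6, -0.5, 1.3]
grip_width: 0.0872
grip_force: 0.0
time: 23.28
position: [0.5938, -0.0828, 0.0978]
tool_rot: [0.183, 0.983, -0.0, 0.001]
ft_force: [-0.5, -0.5, 0.5]
grip_width: 0.0869
grip_force: 0.0
t 23.27 grasp [ 0.594  -0.0828  0.0468] w 0.0869 F [-0.5 -0.5  0.5] tool d cm [0.21 0.07 0.36]
```

```bash
python3 -m crank '[[0.1,0.1,0.1,0,0,0,0.5],[0,0,0,0,0,0,0.6],[0,0,0,0,0,0,0.8],[0,0,0,0,0,0,1],[0,0,0,0,0,0,1]]' 20; python3 -m crank '[[0,0,0,0,0,0,1],[0,0,0,0,0,0,1],[0,0,0,0,0,0,1],[0,0,0,0,0,0,1]]'; python3 g.py .4573 -.2855 .13
```

```text
time: 23.9
position: [0.5923, -0.0815, 0.0952]
tool_rot: [0.183, 0.983, -0.0, -0.0]
ft_force: [-0.0, -0.4, -0.9]
grip_width: 0.0453
grip_force: 0.0
time: 24.4
position: [0.5923, -0.0814, 0.0952]
tool_rot: [0.183, 0.983, 0.0, -0.0]
ft_force: [-1.1, 0.4, -0.8]
grip_width: 0.0357
grip_force: 20.0
t 24.4 grasp [ 0.5923 -0.0814  0.0442] w 0.0357 F [-1.1  0.4 -0.8] tool d cm [  5.26 -23.89  -8.58]
```

```bash
python3 -m crank '[[0,0,-3,0,0,0,1],[0,0,-4,0,0,0,1],[0.2,-1,-1,0,0,0,1],[0.9,-4.2,0,0,0,0,1],[1.1,-5.2,0,0,0,0,1]]'; python3 -m crank '[[1.2,-5.3,0,0,0,0,1],[1,-4.8,0,0,0,0,1],[0.8,-3.3,0,0,0,0,1],[0,0,0,0,0,0,1],[0,0,0,0,0,0,1]]'; python3 g.py .4573 -.2855 .0532
```

```text
time: 25.02
position: [0.5334, -0.1709, 0.1747]
tool_rot: [0.182, 0.983, -0.0, -0.0]
ft_force: [-0.8, 0.1, -1.4]
grip_width: 0.0353
grip_force: 20.0
time: 25.65
position: [0.4577, -0.2843, 0.1746]
tool_rot: [0.183, 0.983, 0.001, -0.001]
ft_force: [-0.1, 1.0, -0.3]
grip_width: 0.0356
grip_force: 20.0
t 25.65 grasp [ 0.4577 -0.2842  0.1236] w 0.0356 F [-0.1  1.  -0.3] tool d cm [-0.02 -0.14  7.04]
```

```bash
python3 -m crank '[[0,-0.1,3,0,0,0,1],[0,0,2.7,0,0,0,1],[0,0,1,0,0,0,1],[0,0,0.1,0,0,0,1],[0,0,0,0,0,0,1]]'; python3 -m crank '[[0,0,0.1,0,0,0,1],[0,0,0,0,0,0,1]]';python3 -m crank '[[0,0,0.1,0,0,0,1],[0,0,0,0,0,0,1]]'
```

```text
time: 26.28
position: [0.4584, -0.2857, 0.1079]
tool_rot: [0.183, 0.983, -0.0, 0.001]
ft_force: [0.1, 0.7, -1.1]
grip_width: 0.0355
grip_force: 20.0
time: 26.52
position: [0.4581, -0.286, 0.1068]
tool_rot: [0.183, 0.983, -0.0, 0.0]
ft_force: [-0.2, -0.6, -1.3]
grip_width: 0.0356
grip_force: 20.0
time: 26.78
position: [0.4578, -0.2858, 0.1053]
tool_rot: [0.183, 0.983, -0.0, 0.0]
ft_force: [0.6, -1.0, -1.3]
grip_width: 0.0357
grip_force: 20.0
```

```bash
python3 -m crank '[[0,0,0.1,0,0,0,1],[0,0,0,0,0,0,1]]'; python3 -m crank '[[0,0,0.06,0,0,0,1],[0,0,0,0,0,0,1]]'
```

```text
time: 27.02
position: [0.4578, -0.2858, 0.1042]
tool_rot: [0.183, 0.983, 0.0, -0.0]
ft_force: [0.4, 0.5, -1.1]
grip_width: 0.0353
grip_force: 20.0
time: 27.28
position: [0.4578, -0.2857, 0.1041]
tool_rot: [0.183, 0.983, -0.0, 0.0]
ft_force: [-1.4, 0.7, 5.2]
grip_width: 0.0358
grip_force: 20.0
```

```bash
python3 -m crank '[[0,0,0,0,0,0,0],[0,0,0,0,0,0,0],[0,0,0,0,0,0,0],[0,0,0,0,0,0,0],[0,0,0,0,0,0,0]]'; python3 -m crank '[[0,0,-3,0,0,0,0],[0,0,-5,0,0,0,0],[0,0,-5,0,0,0,0],[0,0,-2,0,0,0,0],[0,0,0,0,0,0,0]]'; python3 -m crank '[[0,0,0,0,0,0,0],[0,0,0,0,0,0,0]]'; python3 -c "
from h import *
w=snap('wrist','w7.png');t=snap('top','top1.png');s=snap('scene','scene1.png')
print(proj('wrist',[[.4578,-.2858,.067],[.4573,-.2855,.015]]))
v=np.vstack([np.hstack([cv2.resize(w,(400,300)),cv2.resize(s,(400,300))]),cv2.resize(t[60:300,180:500],(400,300)).repeat(1,0) @ np.eye(3) if 0 else np.hstack([cv2.resize(t[60:300,180:500],(400,300)),cv2.resize(w[120:300,200:440],(400,300))])])
cv2.imwrite('pics/fin.png',v[:,:,::-1])
a=cv2.imread('pics/top0.png')
"
```

```text
time: 27.9
position: [0.4578, -0.2857, 0.1036]
tool_rot: [0.183, 0.983, 0.0, -0.0]
ft_force: [0.2, -0.2, 0.1]
grip_width: 0.0773
grip_force: 0.0
time: 28.52
position: [0.4585, -0.2863, 0.2554]
tool_rot: [0.183, 0.983, -0.001, 0.002]
ft_force: [0.2, 0.1, 0.1]
grip_width: 0.087
grip_force: 0.0
time: 28.78
position: [0.4572, -0.2852, 0.2521]
tool_rot: [0.183, 0.983, 0.001, -0.001]
ft_force: [0.5, -0.2, -0.2]
grip_width: 0.087
grip_force: 0.0
[[316.6 236.1]
 [316.5 218.1]]
```

View pics/fin.png

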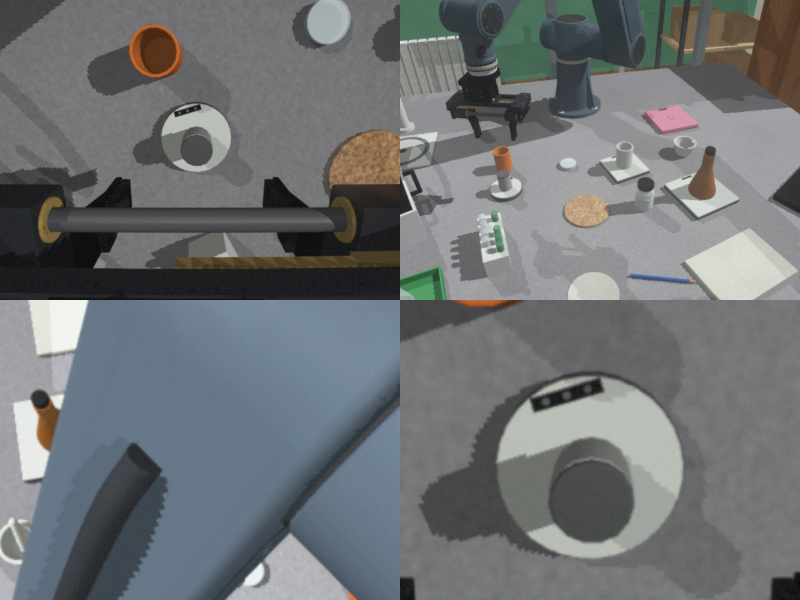

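```bash
python3 -c "
from h import *
print('S',ray('wrist',(314.3,218.7),.015),'lid',ray('wrist',(315.2,240),.067))"
```

```text
S [ 0.4571 -0.2873  0.015 ] lid [ 0.46   -0.2877  0.067 ]
```

The final views show the canister within 3 mm of the small plate's centre, the beaker on the medium plate and the flask on the large one. All stand upright, and the bystanders haven't moved in the scene view.

```bash
python3 -c "
from rig import ticket
print(ticket.hand_in())"
```

```text
the job is handed in; nothing more can be done
None
```

I swapped the vessels and handed the job in at about 29 s: the flask is on the largest stirrer, the beaker on the middle one and the canister on the smallest (set down on the cork mat on the way), each upright and by camera within about 3 mm of its plate's centre.

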